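# Scrape the leftover plates off the sloping drain tray

## Task

Clear the sloping drain tray: take the scraper straight up out of its holder, lean it so that it stands about square to the slope, set its edge down on the tray floor behind the leftover fork plate and oval flange (between them and the tall back guard), and sweep both down over the open front lip into the black scrap tray below. Only the scraper may touch the two leftovers, never the fingers; the tray floor sits on springs and its level differs from run to run, so feel for it and press lightly, firm enough that the edge really bears on it (a few newtons, well under 25). Finally stand the scraper upright in its holder again, fully down in the pocket, and let go; leave the tin, the bearing and the tape measure where they are.

Things in the scene. Friction and masses are not known exactly. Their poses are not given: they have to be found in the camera images.
- tray: sloping drain tray of sheet steel on dark legs, fixed. Origin: middle of its open front lip, nominal level of the floor's top, 95 mm above the bench. x runs up the slope (30 degrees, away from the robot), z square off the floor (leans towards the robot). Floor: x 0 to 210 mm, y -105 to +105 mm, no wall at the lip. Side walls 36 mm high, the right one at -y.
- guard_top (a point): middle of the top edge of the tray's back guard, a sheet at tray x = 210 mm, square to the floor and 119 mm high; so it leans out over the upper end of the floor: an upright tool cannot get behind the leftovers, one square to the slope can. Axes as the tray's.
- upper_floor (a point): nominal floor point at tray x = 190 mm, y = 0. The floor plate rides on springs: the whole of it, lip included, stays parallel to the tray's x and y but lies up to 7 mm above or below the tray's origin plane, differently each run, and gives 0.4 mm per N when pressed. Leftovers cling to it and do not slide by themselves. The scraper must not press on the tray with more than 25 N.
- holder: holder of the scraper: grey block, fixed, base 70 x 150 x 10 mm. Origin: centre of its underside, z up. Upright pocket open at the top, 12 mm wide along x and 96 mm long along y, pocket floor 10 mm above the bench, mouth at 44 mm; steel lead-in lips flare from there to 53 mm above the bench.
- scraper: scraper, 169 mm tall, 0.22 kg, upright in the holder's pocket at first. Origin: middle of the straight lower blade edge; z up the handle. Smooth, slippery blade 90 mm wide (y), 6 mm thick (x), z 0 to 52 mm; clamp bar 14 x 90 mm, z 52 to 68; black handle 20 mm thick (x), 28 mm wide (y), z 67 to 169: the only part to grip. Symmetric front to back.
- fork_plate: leftover: flat grey steel plate with a forked end, 54 x 88 x 10 mm, lying on the tray floor in its left or right half at any yaw. Origin: centre of its underside; z is its upper face's normal, its length is along y.
- flange: leftover: oval grey steel flange with two holes, 34 x 60 x 11 mm, lying on the tray floor in the other half at any yaw. Origin: centre of its underside; z is its upper face's normal, its length is along y.
- scrap_tray: black plastic tray, 202 x 242 x 62 mm, fixed to the bench in front of the drain tray, its far rim 24 mm under the lip, its short side along the slope. Origin: centre of its underside; x points towards the drain tray, z up. Inside about 180 x 220 mm at the top.
- tin: bystander: round green and white tin, 70 mm across, 26 mm high; origin at the centre of its underside
- bearing: bystander: ball bearing lying flat, 52 mm across, 14 mm high; origin at the centre of its underside
- tape: bystander: yellow tape measure, 58 x 72 x 31 mm; origin at the centre of its underside

How it is judged:
On the way, in this order (a step that is already met when the one before it is completed fails the run):
1. the scraper is out of its holder (z of scraper in the frame of holder above 0.06 m), for 0.1 s.
2. the scraper's edge bears on the upper part of the tray floor with more than 1.5 N, the scraper leaning 20 to 50 degrees from vertical (contact force between scraper and tray above 1.5 N and angle between scraper's own z axis and vertical between 0.35 and 0.87 rad and x of scraper in the frame of tray above 0.13 m and z of scraper in the frame of tray below 0.02 m), for 0.2 s.
3. both leftovers are in the black scrap tray (x of fork_plate in the frame of scrap_tray between -0.095 and 0.095 m and y of fork_plate in the frame of scrap_tray between -0.115 and 0.115 m and z of each of fork_plate, flange in the frame of scrap_tray below 0.06 m and x of flange in the frame of scrap_tray between -0.095 and 0.095 m and y of flange in the frame of scrap_tray between -0.115 and 0.115 m), for 0.2 s.
At the end, for the whole second after the job is handed in: Both leftovers rest in the black scrap tray (within 95 mm of its middle along x, 115 mm along y, under 60 mm up); the scraper stands released and at rest in the pocket, edge under 16 mm above the holder's underside, within 12 mm of its middle, leaning under 0.25 rad (all of step 3 and linear speed of each of fork_plate, flange, scraper below 0.02 m/s and z of scraper in the frame of holder below 0.016 m and horizontal distance between scraper and holder below 0.012 m and angle between scraper's own z axis and vertical below 0.25 rad); the robot touches nothing.
It fails at once if the scraper presses on the drain tray with more than 25 N (contact force between scraper and tray above 25 N).
It fails at once if the robot itself touches a leftover (contact force between any of the fingers, the arm and fork_plate above 0.5 N or contact force between any of the fingers, the arm and flange above 0.5 N).
It fails at once if a bystander is moved more than 30 mm (distance of any of tin, bearing, tape from where it was at the start of the episode above 0.03 m).
It also fails if it takes over 72 s, if anything falls off the work surface, if the arm or the gripper's body presses on something with over 40 N, if the wrist force passes 120 N, or if a joint passes its speed limit or range.

## Robot

A 6-joint arm with a two-finger parallel gripper is mounted at the origin on a cart in front of the work surface, level with it; the furniture and walls round the work are solid. World frame = base frame: x ahead of the robot, y to its left, z up, the work surface at z = 0. Lengths are in m, angles in rad, forces in N, time in s.
With the tool pointing down it reaches from about 0.225 to 0.875 m from the base axis. Payload 3.4 kg.
Tool frame: the origin (TCP) lies between the finger pads; the fingertips stand 25 mm ahead of it and the grasp point (between the pads) lies 6 mm ahead of it (manip.tips_ahead is the distance from the TCP to the fingertips, in m); z points along the fingers, x is the direction in which the jaws open and shut, and the axes are right-handed (so a half turn about z gives the same grasp; the last joint's range is limited). The gripper opens to 85 mm and grips with 20 to 120 N. Pads are 22 mm wide; open, the fingers measure 114 mm over their backs; the gripper's body (76 mm by 85 mm) begins 54 mm behind the grasp point. The pads swing forward as they close: fully open they stand 13 mm farther back than shut.
Start: joints at [-1.362, 0.276, 1.505, -0, 1.361, -0.121], TCP at [0.186, -0.544, 0.256] pointing down, gripper open.
Joint ranges: [-2.89, 2.89], [-0.75, 2.08], [0.22, 2.7], [-1.18, 4.32], [0.11, 2.71], [-2.7, 2.7]. Speed limits (rad/s): [2.57, 2.57, 3.14, 3.14, 3.14, 3.14].

## Interface

Orientations are given as a unit quaternion [w, x, y, z].
In Python, from rig import manip gives the robot as it stands. The module is installed in compiled form; this text tells all that it offers.
- The arm moves only by the tool send_rows, never from a script. Its argument "plan" is a list of rows, each an object with "linear": the shift along the tool's x, y, z in m, a list of three; "delta_rot": the turn, a rotation vector about the tool's x, y, z in degrees, a list of three; "fingers": the finger opening in m, from 0 to 0.0854. A call has 1 to 12 rows; each row shifts and turns the pose as measured when the row begins, along the tool's axes as they then stand; what a row does not reach is not made up. A row lasts 1/12 s, in which the tool goes at most 41.7 mm and 7.16 degrees, less where a joint would pass 70% of its speed; a pose out of reach is approached as far as the arm can. A call with a gripper value outside its range is refused whole. The fingers move at their own pace and stop on an object; "force" is the grip in N (left out, the last holds). Time passes only in rows, so rows that do not move let the fingers close. It gives the time, the measured TCP pose, the force and the opening at its end, in the units of the state.
- manip.get_state(): the state, without advancing time (a new reading comes with each control period).
- manip.get_image(name): name is "scene" or "top"; returns the picture (420x560x3 uint8, red, green, blue); there is no depth.
- manip.camera_info(name): a dict with "K" (3x3 intrinsics, pixels), "dist" ([k1, k2, p1, p2, k3] as OpenCV has them; the pictures are not rectified), "rvec" (rotation vector, rad) and "tvec" (3), from world to camera coordinates, as OpenCV has them. Camera axes: x right, y down, z forward; pixel columns grow to the right and rows downward; lengths in m; the calibration is good to about 2 mm. A picture is of the moment at which its call begins. camera_info takes no time and is no camera call.
- manip.sign_off(): hands the job in, once; it reports no verdict.
Trained networks look in the newest picture that a camera, given by its name, has taken for a name from the list of things; names that differ only in an ending like _2 or _b are one class to them, and where a whole thing is asked for, a point or a joint stands for the part that bears it (a point fixed in the world has none). Each returns a list of dicts, best first, with "p" (0 to 1); they miss things now and then, are a little off and sometimes report something else, mostly with a low value. They report only what shows in the picture. A call takes as long as a camera call.
- manip.find_in(thing, camera): "extent" ([left, top, right, bottom] in pixels, round what is visible of it).
- manip.masks_of(thing, camera): "pixels" (420x560 bool, what is visible of it) and "extent" ([left, top, right, bottom] in pixels, round what is visible of it).
The state is a dict: "clock": time; "qpos": joint angles; "qd": joint speeds; "effort": joint torques, N m; "position": TCP position; "ee_rot": TCP orientation; "contact_force": force on the tool from outside, world axes, zero at the start; "moment": the same for the moment, N m; "width": finger opening in m.
Only numpy, scipy, OpenCV 4.12 (cv2) and the standard library are available. Lean on these libraries where they do the work, as an engineer would, in place of code of your own. Each camera call takes 0.05 s, during which the arm holds its last target. There are 200 camera calls.

## Working session

There is one attempt and no reset: what is moved stays moved. The work goes in short steps, Python scripts to look and compute and a tool call to move; the robot and the scene stay as the last step left them, time stands still between calls to the robot, and variables do not carry over. Pictures are saved under pics/ and viewed, about 8 in all and at most 12, crops included, and the job is handed in when it is done.

Besides the shell and the picture viewer there is one more tool, called as name(argument=value, ...) on one line, values as JSON. send_rows: Moves the arm, as the interface text tells. Its arguments: {"type":"object","properties":{"plan":{"type":"array","items":{"type":"object","properties":{"linear":{"type":"array","items":{"type":"number"}},"delta_rot":{"type":"array","items":{"type":"number"}},"fingers":{"type":"number"}}}},"force":{"type":"number"}},"required":["plan"]}

```bash
mkdir -p pics; cat > h.py <<'E'
import numpy as np, cv2
from rig import manip
from scipy.spatial.transform import Rotation as R
def cam(n):
    c=manip.camera_info(n); return np.array(c["K"],float),np.array(c["dist"],float),np.array(c["rvec"],float),np.array(c["tvec"],float)
def proj(P,n):
    K,d,r,t=cam(n); return cv2.projectPoints(np.array(P,float).reshape(-1,3),r,t,K,d)[0].reshape(-1,2)
def ray(px,n):
    K,d,r,t=cam(n); M=cv2.Rodrigues(r)[0]
    u=cv2.undistortPoints(np.array(px,float).reshape(-1,1,2),K,d).reshape(-1,2)
    D=np.c_[u,np.ones(len(u))]@M; return -M.T@t.ravel(),D
def onz(px,n,z):
    o,D=ray(px,n); return o+D*((z-o[2])/D[:,2])[:,None]
def save(im,f): cv2.imwrite("pics/"+f,cv2.cvtColor(im,cv2.COLOR_RGB2BGR))
def st():
    s=manip.get_state(); q=s["ee_rot"]; return s,np.array(s["position"]),R.from_quat([q[1],q[2],q[3],q[0]])
E
python3 - <<'E'
from h import *
for n in("scene","top"):
    im=manip.get_image(n); save(im,n+"0.png"); print(n,cam(n))
    for t in("tray","holder","scraper","fork_plate","flange","scrap_tray","tin","bearing","tape"):
        for r in manip.find_in(t,n)[:2]: print(t,np.round(r["extent"]),round(r["p"],2))
s,p,r=st(); print(s)
E
```

```text
scene (array([[406.6891658 ,   0.        , 276.21858184],
       [  0.        , 406.6891658 , 208.76037698],
       [  0.        ,   0.        ,   1.        ]]), array([-0.01001302,  0.        ,  0.        ,  0.        ,  0.        ]), array([ 1.08526402, -2.31639199,  1.08433299]), array([0.36779533, 0.40622547, 0.80481416]))
tray [181. 151. 305. 294.] 0.86
holder [348. 196. 390. 230.] 0.67
scraper [359. 164. 383. 214.] 0.56
scraper [228. 246. 346. 346.] 0.26
fork_plate [244. 195. 277. 220.] 0.7
flange [241. 195. 275. 222.] 0.67
flange [214. 215. 238. 233.] 0.56
scrap_tray [228. 244. 347. 347.] 0.84
scrap_tray [244. 193. 274. 224.] 0.24
tin [353. 240. 381. 265.] 0.9
bearing [288. 203. 304. 218.] 0.64
tape [136. 323. 167. 348.] 0.58
top (array([[452.7104887 ,   0.        , 280.70817397],
       [  0.        , 452.7104887 , 208.76096306],
       [  0.        ,   0.        ,   1.        ]]), array([-0.05630306,  0.        ,  0.        ,  0.        ,  0.        ]), array([ 2.14281498, -2.14783805,  0.12353789]), array([0.04735457, 0.54062714, 1.56671618]))
tray [229. 158. 309. 218.] 0.6
[... 247 characters left out ...]
tape [174. 196. 192. 218.] 0.79
{'clock': 1.0, 'qpos': array([-1.36202848e+00,  2.75889503e-01,  1.50491010e+00,  1.54368004e-05,
        1.36069866e+00, -1.21022586e-01]), 'qd': array([-0.00081571,  0.00031887, -0.00041353, -0.00059322, -0.00163272,
       -0.00035851]), 'effort': array([-2.15640852e-03, -4.16667581e+01, -2.46101886e+01, -1.52580092e-04,
        7.64028755e-05, -2.50237505e-06]), 'position': array([ 0.18620355, -0.54404275,  0.25632997]), 'ee_rot': array([ 2.63110571e-05,  8.13585187e-01, -5.81445733e-01,  3.99037722e-05]), 'contact_force': array([-0.34096858,  0.28806522, -0.07767318]), 'moment': array([-0.0177464 ,  0.05105637, -0.04879656]), 'width': 0.08538608542426283}
```

```bash
cd pics; ls
```

```text
scene0.png
top0.png
```

View pics/scene0.png

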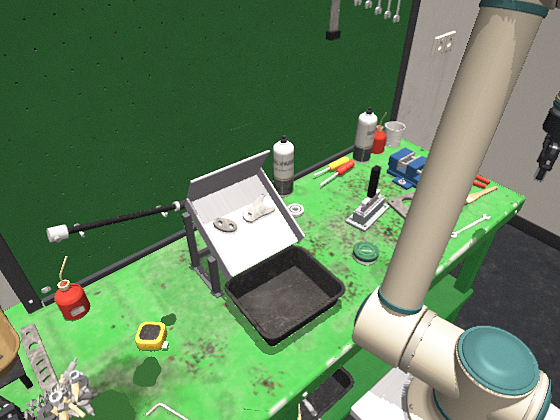

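View pics/top0.png

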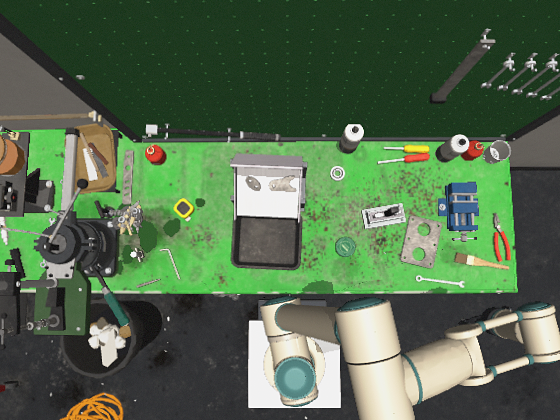

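The pictures show the tray with the flange (left) at about scene (225,225) and the fork plate (right) at about (259,207). The holder and scraper are near scene (370,200) and top (384,215). Next I'll enlarge crops to get precise points.

```bash
python3 - <<'E'
import cv2,numpy as np
s=cv2.imread('pics/scene0.png');t=cv2.imread('pics/top0.png')
def c(im,x,y,w,h,k):
    a=cv2.resize(im[y:y+h,x:x+w],None,fx=k,fy=k,interpolation=cv2.INTER_CUBIC)
    for i in range(0,w,10): cv2.putText(a,str(x+i),(i*k,8),0,.3,(0,0,255),1); a[10:14,i*k]=(0,0,255)
    for i in range(10,h,10): cv2.putText(a,str(y+i),(0,i*k),0,.3,(0,0,255),1); a[i*k,20:24]=(0,0,255)
    return a
A=c(s,340,160,57,75,7); B=c(t,355,195,57,42,7)
o=np.zeros((530,800,3),np.uint8); o[:A.shape[0],:A.shape[1]]=A; o[:B.shape[0],400:400+B.shape[1]]=B[:,:400]
cv2.imwrite('pics/h.png',o)
A=c(s,175,145,133,150,3); B=c(t,224,150,88,124,4)
o=np.zeros((500,800,3),np.uint8); o[:450,:399]=A; o[:496,400:752]=B
cv2.imwrite('pics/t.png',o)
E
```

```text
(no output)
```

View pics/h.png

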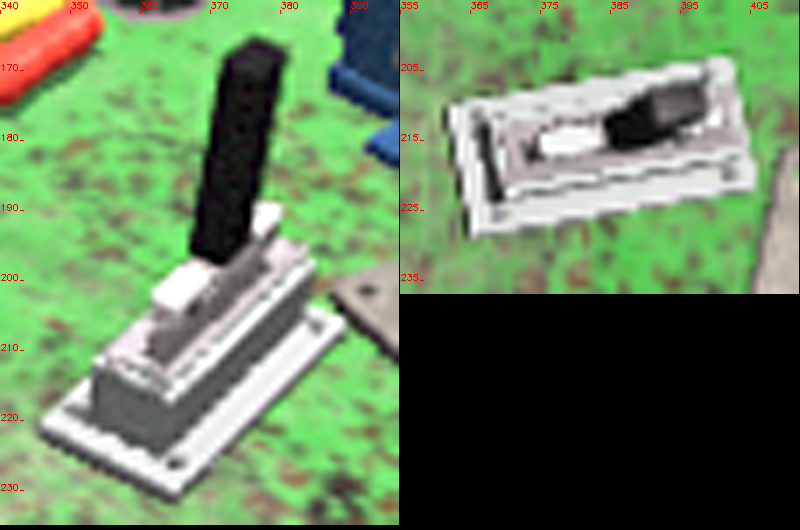

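View pics/t.png

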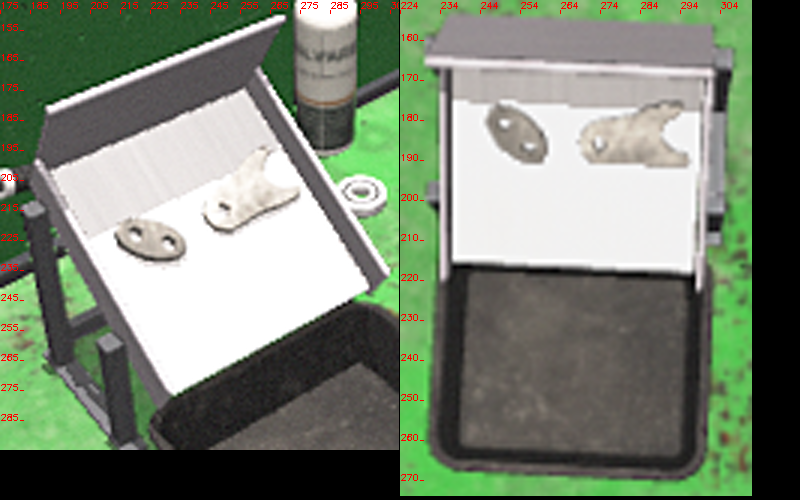

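```bash
cat > fit.py <<'E'
from h import *
from scipy.optimize import least_squares
def T(x,y,yaw,z,P,slope=0):
    return np.array([x,y,z])+R.from_euler('zy',[yaw,-slope]).apply(np.atleast_2d(P))
# holder
hp=[("scene",(345.8,220.3),(-.035,.075)),("scene",(364.3,229.9),(-.035,-.075)),("scene",(389.6,205.7),(.035,-.075)),
 ("top",(362.1,210.3),0),("top",(402.9,203.3),0),("top",(405.7,221.7),0),("top",(365,228.9),0)]
# label via initial guess: nearest corner
def solveH():
    best=None
    tp=[h[1] for h in hp if h[0]=="top"]; W=onz(tp,"top",.01); c=W.mean(0)
    e=W[0]-W[1]; yaw=np.arctan2(-e[0],e[1])
    C=[(sx*.035,sy*.075,.01) for sx in(1,-1) for sy in(1,-1)]
    lab=[]
    for n,px,_ in hp:
        q=proj(T(c[0],c[1],yaw,0,C),n); lab.append(int(np.argmin(np.linalg.norm(q-px,axis=1))))
    f=lambda v:np.concatenate([proj(T(v[0],v[1],v[2],0,C[l]),n)[0]-px for (n,px,_),l in zip(hp,lab)])
    s=least_squares(f,[c[0],c[1],yaw],loss='soft_l1'); return s.x,f(s.x).reshape(-1,2),lab
v,r,l=solveH(); print("holder",v,np.degrees(v[2]));print(r.round(1),l)
H=v
# scraper handle top centre (scene black top ~ (377.3,167.3)); top handle top centre
print("scraper top pred",proj(T(*H,0,(0,0,.179)),"scene"),proj(T(*H,0,(0,0,.179)),"top"))
tp=[("scene",(191,180.7),'gl'),("scene",(269.7,150.7),'gr'),("top",(230.2,165.8),'gl'),("top",(302.5,167.3),'gr'),
("top",(235.3,220),'wl'),("top",(299.3,222),'wr'),("scene",(304.3,235),'wr'),
("scene",(232.3,276),'ll'),("scene",(298.3,241.7),'lr'),("top",(236.5,216.3),'ll'),("top",(297.8,218),'lr')]
sl=np.radians(30)
def f(v):
    x,y,yaw,gw,h=v; o=[]
    for n,px,k in tp:
        s=1 if k[1]=='l' else -1
        P={'g':(.21,s*gw,.119),'w':(0,s*.106,.036),'l':(0,s*.105,h)}[k[0]]
        o.append(proj(T(x,y,yaw,.095,P,sl),n)[0]-px)
    return np.concatenate(o)
s=least_squares(f,[.5,.05,0,.107,0],loss='soft_l1');print("tray",s.x,np.degrees(s.x[2]));print(f(s.x).reshape(-1,2).round(1))
x,y,yaw,gw,h=s.x
# leftovers in tray frame
M=R.from_euler('zy',[yaw,-sl])
def ontray(px,n,z):
    o,D=ray(px,n); o=M.inv().apply(o-[x,y,.095]);D=M.inv().apply(D); return o+D*((z-o[2])/D[:,2])[:,None]
if __name__=="__main__":
  for t in("fork_plate","flange"):
    for n in("scene","top"):
      for m in manip.masks_of(t,n)[:2]:
        ys,xs=np.nonzero(m["pixels"]); q=ontray(np.c_[xs,ys],n,h+.01)
        print(t,n,round(m["p"],2),q.min(0).round(3),q.max(0).round(3),q.mean(0).round(3))
E
python3 fit.py
```

```text
holder [ 0.5170456  -0.32322645  0.16223156] 9.295183831844872
[[-0.6 -0.5]
 [ 0.8  0.1]
 [ 0.5 -0. ]
 [-0.7 -0.5]
 [-0.6 -0.3]
 [ 0.4  0.3]
 [ 0.1  0. ]] [0, 2, 3, 0, 1, 3, 2]
scraper top pred [[376.66984102 167.24373258]] [[394.68820138 209.82649699]]
tray [ 0.50758355  0.09059301 -0.03191527  0.10800722  0.00697119] -1.8286101109622497
[[ 0.8  0.5]
 [ 0.4 -0.5]
 [ 0.2  0.8]
 [ 0.2  1.1]
 [-0.2 -0.4]
 [-0.6 -0.7]
 [-0.9 -0.3]
 [-2.2  1. ]
 [ 0.6 -2.7]
 [-0.2 -0.1]
 [ 0.4 -0.2]]
fork_plate scene 0.55 [ 0.094 -0.087  0.017] [0.148 0.002 0.017] [ 0.116 -0.041  0.017]
fork_plate top 0.76 [ 0.099 -0.09   0.017] [ 0.155 -0.005  0.017] [ 0.123 -0.046  0.017]
flange scene 0.73 [0.093 0.026 0.017] [0.14  0.077 0.017] [0.116 0.052 0.017]
flange top 0.7 [0.1   0.028 0.017] [0.148 0.074 0.017] [0.125 0.05  0.017]
```

```bash
cat >> h.py <<'E'
HX,HY,HW=.5170,-.3232,.1622
TO=np.array([.5076,.0906,.095]); TM=R.from_euler('zy',[-.0319,-np.pi/6])
DOWN=R.from_matrix(np.diag([1,-1,-1.]))
def rep(p_t=None,r_t=None):
    s,p,r=st(); print("t",round(s["clock"],2),"p",p.round(4),"F",np.round(s["contact_force"],2),"w",round(s["width"],4),"q",np.round(s["qpos"],2))
    print("tray-frame TCP",TM.inv().apply(p-TO).round(4),"F",TM.inv().apply(s["contact_force"]).round(2))
    if p_t is not None: print("lin",r.inv().apply(np.array(p_t)-p).round(4))
    if r_t is not None: print("rot",(r.inv()*r_t).as_rotvec(degrees=True).round(2), "lin after rot", None if p_t is None else r_t.inv().apply(np.array(p_t)-p).round(4))
def RH(): return R.from_euler('z',HW)*DOWN
def RT(lean=0): return TM*R.from_euler('y',lean)*DOWN
E
python3 -c "
from h import *
rep([HX,HY,.256],RH())"
```

```text
t 1.2 p [ 0.1862 -0.544   0.2563] F [-0.95 -0.71  0.14] w 0.0853 q [-1.36  0.28  1.5  -0.    1.36 -0.12]
tray-frame TCP [-0.1773 -0.6406  0.3004] F [-0.73 -0.74  0.59]
lin [-1.018e-01 -3.845e-01  3.000e-04]
rot [  0.   -0.  -80.4] lin after rot [ 3.621e-01 -1.645e-01  3.000e-04]
```

send_rows(plan=[{"linear": [-0.0085, -0.032, 0], "fingers": 0.0854}, {"linear": [-0.0085, -0.032, 0]}, {"linear": [-0.0085, -0.032, 0]}, {"linear": [-0.0085, -0.032, 0]}, {"linear": [-0.0085, -0.032, 0]}, {"linear": [-0.0085, -0.032, 0]}, {"linear": [-0.0085, -0.032, 0]}, {"linear": [-0.0085, -0.032, 0]}, {"linear": [-0.0085, -0.032, 0]}, {"linear": [-0.0085, -0.032, 0]}, {"linear": [-0.0085, -0.032, 0]}, {"linear": [-0.0085, -0.032, 0]}])

```text
$.plan[0]: bad value
```

send_rows(plan=[{"delta_rot": [0, 0, -6.7]}, {"delta_rot": [0, 0, -6.7]}, {"delta_rot": [0, 0, -6.7]}, {"delta_rot": [0, 0, -6.7]}, {"delta_rot": [0, 0, -6.7]}, {"delta_rot": [0, 0, -6.7]}, {"delta_rot": [0, 0, -6.7]}, {"delta_rot": [0, 0, -6.7]}, {"delta_rot": [0, 0, -6.7]}, {"delta_rot": [0, 0, -6.7]}, {"delta_rot": [0, 0, -6.7]}, {"delta_rot": [0, 0, -6.7]}])

```text
$.plan[0]: bad value
```

```bash
python3 -c "
from h import *
rep([HX,HY,.163],RH())"
```

```text
t 1.2 p [ 0.1862 -0.544   0.2563] F [-0.95 -0.71  0.14] w 0.0853 q [-1.36  0.28  1.5  -0.    1.36 -0.12]
tray-frame TCP [-0.1773 -0.6406  0.3004] F [-0.73 -0.74  0.59]
lin [-0.1018 -0.3845  0.0933]
rot [  0.   -0.  -80.4] lin after rot [ 0.3621 -0.1645  0.0933]
```

send_rows(plan=[{"linear": [-0.0085, -0.032, 0], "delta_rot": [0, 0, 0], "fingers": 0.085}, {"linear": [-0.0085, -0.032, 0], "delta_rot": [0, 0, 0], "fingers": 0.085}, {"linear": [-0.0085, -0.032, 0], "delta_rot": [0, 0, 0], "fingers": 0.085}, {"linear": [-0.0085, -0.032, 0], "delta_rot": [0, 0, 0], "fingers": 0.085}, {"linear": [-0.0085, -0.032, 0], "delta_rot": [0, 0, 0], "fingers": 0.085}, {"linear": [-0.0085, -0.032, 0], "delta_rot": [0, 0, 0], "fingers": 0.085}, {"linear": [-0.0085, -0.032, 0], "delta_rot": [0, 0, 0], "fingers": 0.085}, {"linear": [-0.0085, -0.032, 0], "delta_rot": [0, 0, 0], "fingers": 0.085}, {"linear": [-0.0085, -0.032, 0], "delta_rot": [0, 0, 0], "fingers": 0.085}, {"linear": [-0.0085, -0.032, 0], "delta_rot": [0, 0, 0], "fingers": 0.085}, {"linear": [-0.0085, -0.032, 0], "delta_rot": [0, 0, 0], "fingers": 0.085}, {"linear": [-0.0085, -0.032, 0], "delta_rot": [0, 0, 0], "fingers": 0.085}], force=60)

```text
clock: 2.2
position: [0.5258, -0.321, 0.2551]
ee_rot: [0.003, 0.81, -0.587, 0.001]
contact_force: [0.3, -1.2, 0.3]
width: 0.0848
```

send_rows(plan=[{"linear": [0, 0, 0], "delta_rot": [0, 0, -6.7], "fingers": 0.085}, {"linear": [0, 0, 0], "delta_rot": [0, 0, -6.7], "fingers": 0.085}, {"linear": [0, 0, 0], "delta_rot": [0, 0, -6.7], "fingers": 0.085}, {"linear": [0, 0, 0], "delta_rot": [0, 0, -6.7], "fingers": 0.085}, {"linear": [0, 0, 0], "delta_rot": [0, 0, -6.7], "fingers": 0.085}, {"linear": [0, 0, 0], "delta_rot": [0, 0, -6.7], "fingers": 0.085}, {"linear": [0, 0, 0], "delta_rot": [0, 0, -6.7], "fingers": 0.085}, {"linear": [0, 0, 0], "delta_rot": [0, 0, -6.7], "fingers": 0.085}, {"linear": [0, 0, 0], "delta_rot": [0, 0, -6.7], "fingers": 0.085}, {"linear": [0, 0, 0], "delta_rot": [0, 0, -6.7], "fingers": 0.085}, {"linear": [0, 0, 0], "delta_rot": [0, 0, -6.7], "fingers": 0.085}, {"linear": [0, 0, 0], "delta_rot": [0, 0, -6.7], "fingers": 0.085}])

```text
clock: 3.2
position: [0.5347, -0.3133, 0.2534]
ee_rot: [0.001, 0.993, 0.114, 0.0]
contact_force: [0.2, -0.0, 0.1]
width: 0.0853
```

```bash
python3 -c "
from h import *
rep([HX,HY,.163],RH())"
```

```text
t 3.2 p [ 0.5347 -0.3133  0.2534] F [ 0.23 -0.05  0.08] w 0.0853 q [-0.64  0.34  1.41 -0.    1.38 -0.87]
tray-frame TCP [ 0.1155 -0.4005  0.1236] F [ 0.24 -0.04 -0.05]
lin [-0.0196  0.0053  0.0904]
rot [ 0.15 -0.04  3.82] lin after rot [-0.0191  0.0069  0.0904]
```

send_rows(plan=[{"linear": [-0.01, 0.003, 0], "delta_rot": [0, 0, 2], "fingers": 0.085}, {"linear": [-0.009, 0.003, 0], "delta_rot": [0, 0, 1.8], "fingers": 0.085}, {"linear": [0, 0, 0], "delta_rot": [0, 0, 0], "fingers": 0.085}, {"linear": [0, 0, 0], "delta_rot": [0, 0, 0], "fingers": 0.085}])

```text
clock: 3.53
position: [0.5153, -0.3243, 0.2531]
ee_rot: [0.001, 0.997, 0.075, -0.0]
contact_force: [-0.8, 0.3, 1.4]
width: 0.085
```

```bash
python3 -c "
from h import *
rep([HX,HY,.163],RH())"
```

```text
t 3.53 p [ 0.5153 -0.3243  0.2531] F [-0.81  0.26  1.36] w 0.085 q [-0.67  0.33  1.44 -0.    1.38 -0.82]
tray-frame TCP [ 0.0989 -0.412   0.1331] F [-0.03  0.26  1.58]
lin [ 0.0019 -0.0011  0.0901]
rot [ 0.14  0.02 -0.68] lin after rot [ 0.0019 -0.0008  0.0901]
```

send_rows(plan=[{"linear": [0.002, -0.001, 0.02], "delta_rot": [0, 0, -0.6], "fingers": 0.085}, {"linear": [0, 0, 0.02], "delta_rot": [0, 0, 0], "fingers": 0.085}, {"linear": [0, 0, 0.02], "delta_rot": [0, 0, 0], "fingers": 0.085}, {"linear": [0, 0, 0.015], "delta_rot": [0, 0, 0], "fingers": 0.085}, {"linear": [0, 0, 0.01], "delta_rot": [0, 0, 0], "fingers": 0.085}, {"linear": [0, 0, 0.0], "delta_rot": [0, 0, 0], "fingers": 0.085}, {"linear": [0, 0, 0.0], "delta_rot": [0, 0, 0], "fingers": 0.085}])

```text
clock: 4.12
position: [0.5174, -0.3255, 0.1677]
ee_rot: [0.003, 0.997, 0.074, 0.003]
contact_force: [-0.5, 0.5, -0.5]
width: 0.0848
```

```bash
python3 -c "
from h import *
rep([HX,HY,.163],RH())"
```

```text
t 4.12 p [ 0.5174 -0.3255  0.1677] F [-0.46  0.54 -0.48] w 0.0848 q [-0.67  0.38  1.57 -0.    1.18 -0.82]
tray-frame TCP [ 0.0581 -0.4145  0.058 ] F [-0.65  0.52 -0.19]
lin [-0.0001 -0.0024  0.0046]
rot [ 0.4  -0.27 -0.82] lin after rot [-0.     -0.0024  0.0047]
```

send_rows(plan=[{"linear": [0, -0.002, 0.005], "delta_rot": [0.4, -0.2, -0.8], "fingers": 0.085}, {"linear": [0, 0, 0], "delta_rot": [0, 0, 0], "fingers": 0.05}, {"linear": [0, 0, 0], "delta_rot": [0, 0, 0], "fingers": 0.0}, {"linear": [0, 0, 0], "delta_rot": [0, 0, 0], "fingers": 0.0}, {"linear": [0, 0, 0], "delta_rot": [0, 0, 0], "fingers": 0.0}, {"linear": [0, 0, 0], "delta_rot": [0, 0, 0], "fingers": 0.0}, {"linear": [0, 0, 0], "delta_rot": [0, 0, 0], "fingers": 0.0}, {"linear": [0, 0, 0], "delta_rot": [0, 0, 0], "fingers": 0.0}], force=100)

```text
clock: 4.78
position: [0.5191, -0.325, 0.1668]
ee_rot: [0.002, 0.997, 0.081, 0.003]
contact_force: [-0.2, -0.7, -2.1]
width: 0.019
```

```bash
python3 -c "
from h import *
rep([HX,HY,.263],RH())"
```

```text
t 4.78 p [ 0.5191 -0.325   0.1668] F [-0.18 -0.67 -2.07] w 0.019 q [-0.67  0.39  1.57  0.    1.18 -0.84]
tray-frame TCP [ 0.0591 -0.4139  0.0565] F [-1.17 -0.71 -1.7 ]
lin [-0.0012 -0.0016 -0.0962]
rot [ 0.3  -0.35  0.01] lin after rot [-0.0017 -0.0021 -0.0962]
```

send_rows(plan=[{"linear": [0, 0, -0.01], "delta_rot": [0, 0, 0], "fingers": 0.0}, {"linear": [0, 0, -0.02], "delta_rot": [0, 0, 0], "fingers": 0.0}, {"linear": [0, 0, -0.02], "delta_rot": [0, 0, 0], "fingers": 0.0}, {"linear": [0, 0, -0.02], "delta_rot": [0, 0, 0], "fingers": 0.0}, {"linear": [0, 0, -0.025], "delta_rot": [0, 0, 0], "fingers": 0.0}, {"linear": [0, 0, -0.025], "delta_rot": [0, 0, 0], "fingers": 0.0}, {"linear": [0, 0, -0.025], "delta_rot": [0, 0, 0], "fingers": 0.0}, {"linear": [0, 0, -0.025], "delta_rot": [0, 0, 0], "fingers": 0.0}, {"linear": [0, 0, -0.025], "delta_rot": [0, 0, 0], "fingers": 0.0}, {"linear": [0, 0, 0], "delta_rot": [0, 0, 0], "fingers": 0.0}, {"linear": [0, 0, 0], "delta_rot": [0, 0, 0], "fingers": 0.0}])

```text
clock: 5.7
position: [0.5156, -0.3224, 0.3709]
ee_rot: [-0.001, 0.997, 0.081, 0.0]
contact_force: [0.2, -0.5, -3.4]
width: 0.0189
```

```bash
python3 - <<'E'
from h import *
L=.157
def tgt(x,y,ze): return TO+TM.apply([x,y,ze+L])
rep(tgt(.06,-.047,.07),RT())
im=manip.get_image("scene"); 
save(cv2.resize(im[60:300,160:420],None,fx=2.5,fy=2.5,interpolation=cv2.INTER_CUBIC),"l.png")
E
```

```text
t 5.7 p [ 0.5156 -0.3224  0.3709] F [ 0.24 -0.5  -3.44] w 0.0189 q [-0.67  0.29  1.21  0.    1.64 -0.84]
tray-frame TCP [ 0.158  -0.4081  0.2349] F [-1.49 -0.55 -3.1 ]
lin [-0.0112 -0.3707  0.0507]
rot [-2.05 29.97 10.84] lin after rot [-0.098  -0.3611  0.0079]
```

View pics/l.png

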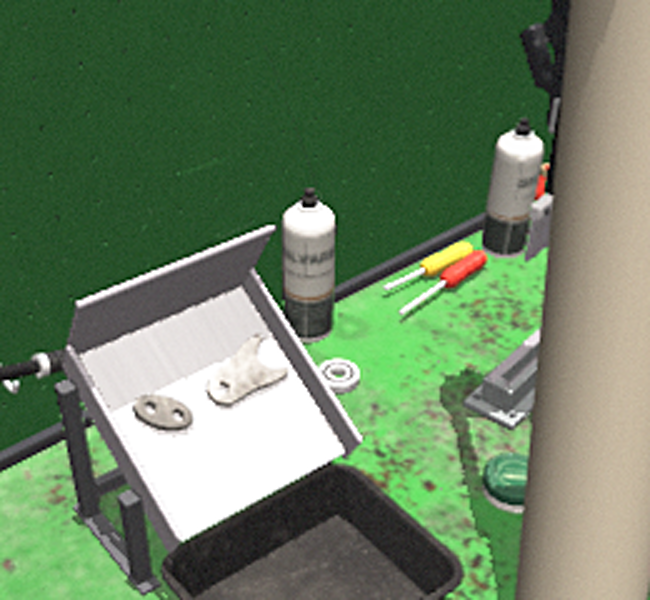

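send_rows(plan=[{"linear": [0, 0, 0], "delta_rot": [-0.4, 6, 2.2], "fingers": 0}, {"linear": [0, 0, 0], "delta_rot": [-0.4, 6, 2.2], "fingers": 0}, {"linear": [0, 0, 0], "delta_rot": [-0.4, 6, 2.2], "fingers": 0}, {"linear": [0, 0, 0], "delta_rot": [-0.4, 6, 2.2], "fingers": 0}, {"linear": [0, 0, 0], "delta_rot": [-0.4, 6, 2.2], "fingers": 0}, {"linear": [0, 0, 0], "delta_rot": [0, 0, 0], "fingers": 0}, {"linear": [0, 0, 0], "delta_rot": [0, 0, 0], "fingers": 0}])

```text
clock: 6.33
position: [0.5115, -0.3171, 0.3536]
ee_rot: [-0.013, 0.966, -0.024, 0.258]
contact_force: [0.2, -0.5, -0.6]
width: 0.019
```

```bash
cat >> h.py <<'E'
L=.1568
def tgt(x,y,ze): return TO+TM.apply([x,y,ze+L])
def edge():
    s,p,r=st(); print("edge tray",TM.inv().apply(p+r.apply([0,0,L])-TO).round(4))
E
python3 -c "
from h import *
rep(tgt(.06,-.047,.07),RT());edge()"
```

```text
t 6.33 p [ 0.5115 -0.3171  0.3536] F [ 0.19 -0.47 -0.63] w 0.019 q [-0.9   0.09  1.62  0.46  1.15 -0.98]
tray-frame TCP [ 0.1456 -0.4033  0.222 ] F [-0.13 -0.47 -0.64]
lin [-9.300e-02 -3.544e-01  1.000e-04]
rot [-0.77  0.07 -1.2 ] lin after rot [-0.0856 -0.3563 -0.0048]
edge tray [ 0.1454 -0.4011  0.0652]
```

send_rows(plan=[{"linear": [-0.02, 0, -0.004], "delta_rot": [-0.7, 0, -1.2], "fingers": 0}, {"linear": [-0.02, -0.02, -0.004], "delta_rot": [0, 0, 0], "fingers": 0}, {"linear": [-0.02, -0.03, 0], "delta_rot": [0, 0, 0], "fingers": 0}, {"linear": [-0.02, -0.036, 0], "delta_rot": [0, 0, 0], "fingers": 0}, {"linear": [-0.006, -0.038, 0], "delta_rot": [0, 0, 0], "fingers": 0}, {"linear": [0, -0.038, 0], "delta_rot": [0, 0, 0], "fingers": 0}, {"linear": [0, -0.038, 0], "delta_rot": [0, 0, 0], "fingers": 0}, {"linear": [0, -0.038, 0], "delta_rot": [0, 0, 0], "fingers": 0}, {"linear": [0, -0.038, 0], "delta_rot": [0, 0, 0], "fingers": 0}, {"linear": [0, -0.038, 0], "delta_rot": [0, 0, 0], "fingers": 0}, {"linear": [0, -0.03, 0], "delta_rot": [0, 0, 0], "fingers": 0}, {"linear": [0, 0, 0], "delta_rot": [0, 0, 0], "fingers": 0}])

```text
clock: 7.33
position: [0.4425, 0.0381, 0.321]
ee_rot: [-0.004, 0.969, -0.008, 0.245]
contact_force: [-0.5, -0.9, -1.7]
width: 0.0192
```

```bash
python3 -c "
from h import *
rep(tgt(.182,-.047,.045),RT());edge()"
```

```text
t 7.33 p [0.4425 0.0381 0.321 ] F [-0.46 -0.89 -1.7 ] w 0.0192 q [-0.12 -0.21  1.95  0.07  0.9  -0.13]
tray-frame TCP [ 0.0583 -0.0507  0.2282] F [-1.22 -0.93 -1.24]
lin [ 0.1244 -0.0019  0.023 ]
rot [-0.15  1.6   0.79] lin after rot [ 0.1237 -0.0037  0.0264]
edge tray [ 0.0539 -0.0503  0.0715]
```

send_rows(plan=[{"linear": [0.02, -0.003, 0], "delta_rot": [0, 1.6, 0.8], "fingers": 0}, {"linear": [0.02, 0, 0], "delta_rot": [0, 0, 0], "fingers": 0}, {"linear": [0.02, 0, 0], "delta_rot": [0, 0, 0], "fingers": 0}, {"linear": [0.02, 0, 0.003], "delta_rot": [0, 0, 0], "fingers": 0}, {"linear": [0.015, 0, 0.003], "delta_rot": [0, 0, 0], "fingers": 0}, {"linear": [0.012, 0, 0.003], "delta_rot": [0, 0, 0], "fingers": 0}, {"linear": [0.008, 0, 0.003], "delta_rot": [0, 0, 0], "fingers": 0}, {"linear": [0, 0, 0], "delta_rot": [0, 0, 0], "fingers": 0}, {"linear": [0, 0, 0], "delta_rot": [0, 0, 0], "fingers": 0}])

```text
clock: 8.08
position: [0.5583, 0.0489, 0.369]
ee_rot: [-0.004, 0.968, -0.002, 0.25]
contact_force: [-1.0, 0.1, -2.4]
width: 0.0186
```

```bash
python3 - <<'E'
from h import *
rep(tgt(.18,-.047,.025),RT());edge()
a=manip.get_image("scene")[120:290,170:330]; b=manip.get_image("top")[140:240,215:320]
a=cv2.resize(a,None,fx=2.5,fy=3,interpolation=cv2.INTER_CUBIC);b=cv2.resize(b,(400,510),interpolation=cv2.INTER_CUBIC)
save(np.hstack([a,b]),"b.png")
E
```

```text
t 8.08 p [0.5583 0.0489 0.369 ] F [-1.    0.11 -2.39] w 0.0186 q [-0.06 -0.04  1.7   0.04  0.97 -0.07]
tray-frame TCP [ 0.1821 -0.0359  0.2119] F [-2.06  0.05 -1.57]
lin [-0.0019  0.0112  0.0301]
rot [-0.41  1.01  1.51] lin after rot [-0.0021  0.0111  0.0301]
edge tray [ 0.1793 -0.0348  0.0552]
```

View pics/b.png

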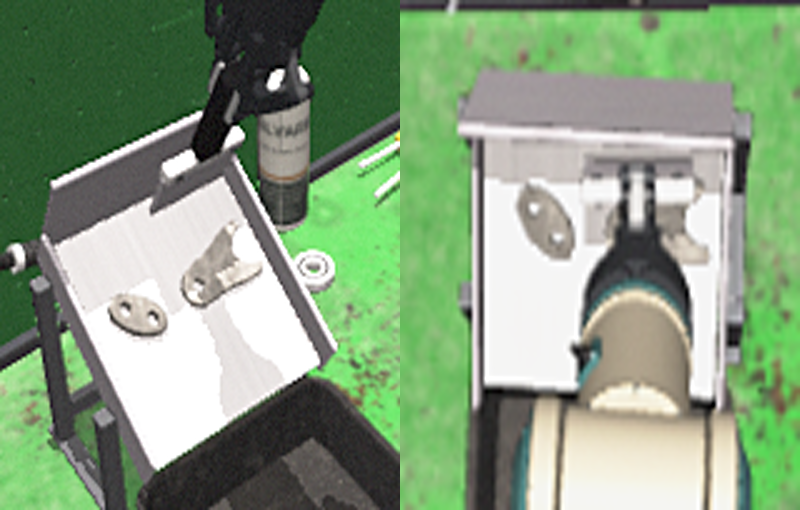

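send_rows(plan=[{"linear": [-0.001, 0.011, 0.005], "delta_rot": [-0.4, 1, 1.5], "fingers": 0}, {"linear": [0, 0, 0.01], "delta_rot": [0, 0, 0], "fingers": 0}, {"linear": [0, 0, 0.01], "delta_rot": [0, 0, 0], "fingers": 0}, {"linear": [0, 0, 0.005], "delta_rot": [0, 0, 0], "fingers": 0}, {"linear": [0, 0, 0], "delta_rot": [0, 0, 0], "fingers": 0}, {"linear": [0, 0, 0], "delta_rot": [0, 0, 0], "fingers": 0}])

```text
clock: 8.68
position: [0.5687, 0.0385, 0.3384]
ee_rot: [-0.005, 0.966, -0.015, 0.256]
contact_force: [0.3, 0.1, -2.4]
width: 0.0189
```

```bash
python3 -c "
from h import *
rep(tgt(.179,-.047,.0),RT());edge()"
```

```text
t 8.68 p [0.5687 0.0385 0.3384] F [ 0.26  0.07 -2.38] w 0.0189 q [-0.08 -0.01  1.76  0.05  0.88 -0.07]
tray-frame TCP [ 0.1762 -0.0465  0.1802] F [-0.97  0.04 -2.19]
lin [0.0029 0.0005 0.0234]
rot [-0.06  0.3  -0.02] lin after rot [0.0028 0.0005 0.0234]
edge tray [ 0.1754 -0.0464  0.0234]
```

send_rows(plan=[{"linear": [0.001, 0, 0.005], "delta_rot": [0, 0.3, 0], "fingers": 0}, {"linear": [0.001, 0, 0.004], "delta_rot": [0, 0, 0], "fingers": 0}, {"linear": [0, 0, 0.002], "delta_rot": [0, 0, 0], "fingers": 0}, {"linear": [0, 0, 0], "delta_rot": [0, 0, 0], "fingers": 0}])

```text
clock: 9.02
position: [0.5768, 0.0391, 0.3295]
ee_rot: [-0.005, 0.966, -0.015, 0.259]
contact_force: [1.0, 0.2, -2.0]
width: 0.0189
```

```bash
python3 -c "
from h import *
rep(tgt(.179,-.047,.0),RT());edge()"
```

```text
t 9.02 p [0.5768 0.0391 0.3295] F [ 0.97  0.23 -2.01] w 0.0189 q [-0.08  0.    1.77  0.05  0.85 -0.07]
tray-frame TCP [ 0.1787 -0.0459  0.1684] F [-0.17  0.23 -2.22]
lin [0.0003 0.0012 0.0116]
rot [-0.1  -0.06  0.03] lin after rot [0.0003 0.0011 0.0116]
edge tray [ 0.1789 -0.0456  0.0116]
```

send_rows(plan=[{"linear": [0, 0, 0.002], "delta_rot": [0, 0, 0], "fingers": 0}, {"linear": [0, 0, 0.002], "delta_rot": [0, 0, 0], "fingers": 0}, {"linear": [0, 0, 0], "delta_rot": [0, 0, 0], "fingers": 0}])

```text
clock: 9.27
position: [0.5793, 0.0392, 0.326]
ee_rot: [-0.005, 0.966, -0.015, 0.26]
contact_force: [-0.5, 0.5, -2.9]
width: 0.0188
```

```bash
python3 -c "
from h import *
rep(tgt(.179,-.047,.0),RT());edge()"
```

```text
t 9.27 p [0.5793 0.0392 0.326 ] F [-0.53  0.54 -2.87] w 0.0188 q [-0.08  0.01  1.77  0.05  0.84 -0.07]
tray-frame TCP [ 0.1792 -0.0457  0.1642] F [-1.91  0.48 -2.22]
lin [-0.0002  0.0013  0.0074]
rot [-0.1  -0.1   0.03] lin after rot [-0.0002  0.0013  0.0074]
edge tray [ 0.1795 -0.0455  0.0074]
```

send_rows(plan=[{"linear": [0, 0, 0.002], "delta_rot": [0, 0, 0], "fingers": 0}, {"linear": [0, 0, 0.002], "delta_rot": [0, 0, 0], "fingers": 0}, {"linear": [0, 0, 0], "delta_rot": [0, 0, 0], "fingers": 0}])

```text
clock: 9.52
position: [0.5817, 0.0391, 0.3227]
ee_rot: [-0.005, 0.965, -0.015, 0.26]
contact_force: [-0.1, 0.4, -2.2]
width: 0.0192
```

```bash
python3 -c "
from h import *
rep(tgt(.179,-.047,.0),RT());edge()"
```

```text
t 9.52 p [0.5817 0.0391 0.3227] F [-0.11  0.36 -2.19] w 0.0192 q [-0.08  0.01  1.77  0.05  0.83 -0.07]
tray-frame TCP [ 0.1795 -0.0458  0.1601] F [-1.2   0.32 -1.84]
lin [-0.0005  0.0013  0.0033]
rot [-0.1  -0.14  0.03] lin after rot [-0.0005  0.0012  0.0033]
edge tray [ 0.1799 -0.0455  0.0033]
```

send_rows(plan=[{"linear": [0, 0, 0.002], "delta_rot": [0, 0, 0], "fingers": 0}, {"linear": [0, 0, 0.002], "delta_rot": [0, 0, 0], "fingers": 0}, {"linear": [0, 0, 0], "delta_rot": [0, 0, 0], "fingers": 0}])

```text
clock: 9.77
position: [0.5832, 0.0394, 0.3204]
ee_rot: [-0.005, 0.965, -0.015, 0.26]
contact_force: [-4.5, 1.4, 2.5]
width: 0.0188
```

```bash
python3 -c "
from h import *
rep(tgt(.179,-.047,.0),RT());edge()"
```

```text
t 9.77 p [0.5832 0.0394 0.3204] F [-4.47  1.44  2.47] w 0.0188 q [-0.07  0.02  1.78  0.05  0.82 -0.07]
tray-frame TCP [ 0.1797 -0.0455  0.1574] F [-2.68  1.35  4.38]
lin [-0.0007  0.0015  0.0006]
rot [-0.11 -0.17  0.04] lin after rot [-0.0007  0.0015  0.0006]
edge tray [ 0.1801 -0.0452  0.0006]
```

send_rows(plan=[{"linear": [0, 0, 0], "delta_rot": [0, 0, 0], "fingers": 0}, {"linear": [0, 0.001, 0], "delta_rot": [0, 0, 0], "fingers": 0}, {"linear": [-0.004, 0, 0.0], "delta_rot": [0, 0, 0], "fingers": 0}, {"linear": [-0.007, 0, 0.0], "delta_rot": [0, 0, 0], "fingers": 0}, {"linear": [-0.007, 0, 0.0], "delta_rot": [0, 0, 0], "fingers": 0}])

```text
clock: 10.18
position: [0.5716, 0.0388, 0.316]
ee_rot: [-0.005, 0.963, -0.015, 0.267]
contact_force: [-0.3, 0.1, -0.4]
width: 0.0187
```

```bash
python3 -c "
from h import *
rep(tgt(0,-.047,.0),RT());edge()"
```

```text
t 10.18 p [0.5716 0.0388 0.316 ] F [-0.29  0.07 -0.45] w 0.0187 q [-0.08 -0.    1.82  0.06  0.79 -0.08]
tray-frame TCP [ 0.1675 -0.0465  0.1594] F [-0.48  0.05 -0.24]
lin [-0.1675  0.0003 -0.0004]
rot [-0.11 -1.02  0.07] lin after rot [-0.1675  0.0005  0.0026]
edge tray [ 0.1703 -0.0462  0.0026]
```

send_rows(plan=[{"linear": [0, 0, 0.003], "delta_rot": [0, -0.5, 0], "fingers": 0}, {"linear": [0, 0, 0.001], "delta_rot": [0, 0, 0], "fingers": 0}, {"linear": [0, 0, 0.0005], "delta_rot": [0, 0, 0], "fingers": 0}, {"linear": [0, 0, 0.0005], "delta_rot": [0, 0, 0], "fingers": 0}])

```text
clock: 10.52
position: [0.5726, 0.039, 0.3132]
ee_rot: [-0.005, 0.964, -0.014, 0.264]
contact_force: [-5.0, 0.8, 6.0]
width: 0.019
```

```bash
python3 -c "
from h import *
rep(tgt(0,-.047,.0),RT());edge()"
```

```text
t 10.52 p [0.5726 0.039  0.3132] F [-5.03  0.75  5.95] w 0.019 q [-0.08  0.    1.81  0.06  0.79 -0.08]
tray-frame TCP [ 0.167  -0.0463  0.1564] F [-1.4   0.71  7.67]
lin [-0.167   0.0004 -0.0022]
rot [-0.11 -0.63  0.08] lin after rot [-0.167   0.0007 -0.0004]
edge tray [ 0.1687 -0.046  -0.0004]
```

send_rows(plan=[{"linear": [-0.006, 0, 0.0], "delta_rot": [0, -0.6, 0], "fingers": 0}, {"linear": [-0.008, 0, 0.0004], "delta_rot": [0, -0.2, 0], "fingers": 0}, {"linear": [-0.008, 0, 0.0006], "delta_rot": [0, -0.2, 0], "fingers": 0}, {"linear": [-0.008, 0, 0.0006], "delta_rot": [0, -0.2, 0], "fingers": 0}])

```text
clock: 10.85
position: [0.5567, 0.0386, 0.3058]
ee_rot: [-0.003, 0.964, -0.014, 0.267]
contact_force: [-0.1, -0.2, 3.6]
width: 0.0191
```

```bash
python3 -c "
from h import *
rep(tgt(0,-.047,.001),RT());edge()"
```

```text
t 10.85 p [0.5567 0.0386 0.3058] F [-0.07 -0.17  3.62] w 0.0191 q [-0.08 -0.02  1.86  0.06  0.76 -0.08]
tray-frame TCP [ 0.1495 -0.0472  0.1581] F [ 1.76 -0.12  3.16]
lin [-0.1495 -0.0007 -0.0024]
rot [ 0.02 -1.01  0.19] lin after rot [-0.1495 -0.0002  0.0003]
edge tray [ 0.1523 -0.0473  0.0013]
```

send_rows(plan=[{"linear": [-0.008, 0, 0.001], "delta_rot": [0, -0.5, 0], "fingers": 0}, {"linear": [-0.008, 0, 0.001], "delta_rot": [0, -0.5, 0], "fingers": 0}, {"linear": [-0.008, 0, 0.001], "delta_rot": [0, -0.4, 0], "fingers": 0}, {"linear": [-0.008, 0, 0.001], "delta_rot": [0, -0.4, 0], "fingers": 0}, {"linear": [-0.008, 0, 0.001], "delta_rot": [0, -0.4, 0], "fingers": 0}])

```text
clock: 11.27
position: [0.5322, 0.0383, 0.2903]
ee_rot: [-0.002, 0.965, -0.013, 0.263]
contact_force: [1.3, 0.8, 7.4]
width: 0.0186
```

```bash
python3 -c "
from h import *
rep(tgt(0,-.047,.001),RT());edge()"
```

```text
t 11.27 p [0.5322 0.0383 0.2903] F [1.34 0.76 7.4 ] w 0.0186 q [-0.08 -0.05  1.92  0.06  0.74 -0.09]
tray-frame TCP [ 0.1206 -0.0485  0.1568] F [4.83 0.91 5.74]
lin [-0.1205 -0.0022 -0.002 ]
rot [ 0.2  -0.49  0.34] lin after rot [-0.1206 -0.0015 -0.001 ]
edge tray [ 0.1219 -0.049   0.    ]
```

send_rows(plan=[{"linear": [-0.009, -0.001, 0.0003], "delta_rot": [0.1, -0.5, 0.2], "fingers": 0}, {"linear": [-0.009, 0, 0.0006], "delta_rot": [0, -0.4, 0.1], "fingers": 0}, {"linear": [-0.009, 0, 0.0006], "delta_rot": [0, -0.3, 0.1], "fingers": 0}, {"linear": [-0.009, 0, 0.0006], "delta_rot": [0, -0.3, 0], "fingers": 0}, {"linear": [-0.009, 0, 0.0006], "delta_rot": [0, -0.3, 0], "fingers": 0}])

```text
clock: 11.68
position: [0.501, 0.0389, 0.2729]
ee_rot: [-0.001, 0.966, -0.016, 0.26]
contact_force: [1.5, 0.2, 5.0]
width: 0.019
```

```bash
python3 -c "
from h import *
rep(tgt(0,-.047,.001),RT());edge()"
```

```text
t 11.68 p [0.501  0.0389 0.2729] F [1.52 0.17 5.02] w 0.019 q [-0.09 -0.08  1.99  0.06  0.71 -0.09]
tray-frame TCP [ 0.0848 -0.049   0.1574] F [3.82 0.29 3.58]
lin [-0.0848 -0.0021 -0.0006]
rot [ 0.3  -0.14  0.06] lin after rot [-0.0848 -0.002  -0.0004]
edge tray [ 0.0852 -0.0498  0.0006]
```

send_rows(plan=[{"linear": [-0.009, -0.001, 0.0006], "delta_rot": [0.2, -0.3, 0], "fingers": 0}, {"linear": [-0.009, -0.001, 0.0008], "delta_rot": [0.1, -0.3, 0], "fingers": 0}, {"linear": [-0.009, 0, 0.0008], "delta_rot": [0, -0.3, 0], "fingers": 0}, {"linear": [-0.009, 0, 0.0008], "delta_rot": [0, -0.3, 0], "fingers": 0}, {"linear": [-0.009, 0, 0.0008], "delta_rot": [0, -0.3, 0], "fingers": 0}])

```text
clock: 12.1
position: [0.4709, 0.0403, 0.255]
ee_rot: [-0.001, 0.965, -0.014, 0.261]
contact_force: [1.5, 1.7, 7.5]
width: 0.019
```

```bash
python3 - <<'E'
from h import *
rep(tgt(0,-.047,.001),RT());edge()
a=manip.get_image("scene")[120:290,170:330]
save(cv2.resize(a,None,fx=3.5,fy=3.5,interpolation=cv2.INTER_CUBIC),"c.png")
E
```

```text
t 12.1 p [0.4709 0.0403 0.255 ] F [1.53 1.68 7.51] w 0.019 q [-0.09 -0.12  2.07  0.07  0.66 -0.11]
tray-frame TCP [ 0.0499 -0.0487  0.1569] F [5.02 1.84 5.74]
lin [-0.0498 -0.0019 -0.0011]
rot [ 0.25 -0.24  0.24] lin after rot [-0.0499 -0.0017 -0.0009]
edge tray [ 0.0505 -0.0494  0.0001]
```

View pics/c.png

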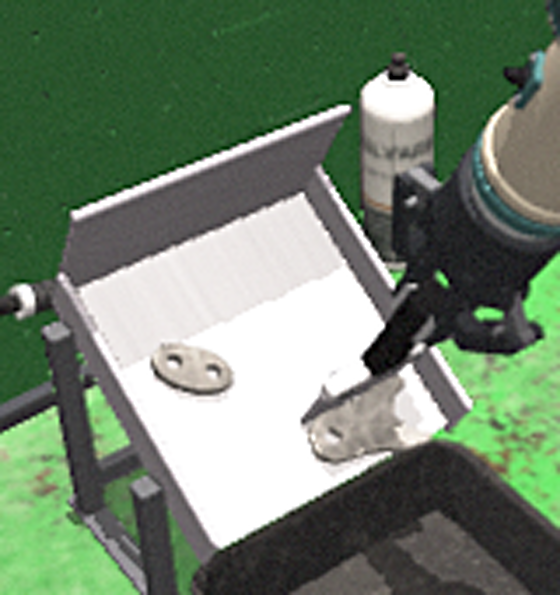

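send_rows(plan=[{"linear": [-0.009, -0.001, 0.0003], "delta_rot": [0.2, -0.3, 0.1], "fingers": 0}, {"linear": [-0.009, -0.001, 0.0006], "delta_rot": [0, -0.3, 0.1], "fingers": 0}, {"linear": [-0.009, 0, 0.0006], "delta_rot": [0, -0.3, 0], "fingers": 0}, {"linear": [-0.009, 0, 0.0006], "delta_rot": [0, -0.3, 0], "fingers": 0}])

```text
clock: 12.48
position: [0.4456, 0.0418, 0.2407]
ee_rot: [-0.002, 0.965, -0.014, 0.26]
contact_force: [1.7, 0.4, 5.9]
width: 0.0187
```

```bash
python3 -c "
from h import *
rep(tgt(0,-.047,.001),RT());edge()"
```

```text
t 12.48 p [0.4456 0.0418 0.2407] F [1.74 0.42 5.89] w 0.0187 q [-0.1  -0.15  2.13  0.07  0.63 -0.11]
tray-frame TCP [ 0.0207 -0.0482  0.1572] F [4.44 0.56 4.23]
lin [-0.0207 -0.0013 -0.0007]
rot [ 0.25 -0.19  0.18] lin after rot [-0.0207 -0.0012 -0.0006]
edge tray [ 0.0213 -0.0489  0.0004]
```

send_rows(plan=[{"linear": [-0.01, -0.001, 0.0003], "delta_rot": [0.2, -0.3, 0.1], "fingers": 0}, {"linear": [-0.01, 0, 0.0004], "delta_rot": [0, -0.3, 0.1], "fingers": 0}, {"linear": [-0.01, 0, 0.0], "delta_rot": [0, -0.3, 0], "fingers": 0}, {"linear": [-0.01, 0, 0.0], "delta_rot": [0, -0.3, 0], "fingers": 0}, {"linear": [-0.01, 0, 0.0], "delta_rot": [0, -0.3, 0], "fingers": 0}, {"linear": [0, 0, 0], "delta_rot": [0, 0, 0], "fingers": 0}])

```text
clock: 12.98
position: [0.3959, 0.0443, 0.2103]
ee_rot: [-0.004, 0.97, -0.016, 0.243]
contact_force: [-1.1, 0.6, -3.0]
width: 0.0188
```

```bash
python3 - <<'E'
from h import *
rep(tgt(0,-.047,.05),RT());edge()
a=manip.get_image("scene")[150:360,170:360]
save(cv2.resize(a,None,fx=2.8,fy=2.8,interpolation=cv2.INTER_CUBIC),"d.png")
E
```

```text
t 12.98 p [0.3959 0.0443 0.2103] F [-1.07  0.6  -3.03] w 0.0188 q [-0.11 -0.19  2.23  0.09  0.61 -0.13]
tray-frame TCP [-0.0376 -0.0476  0.1557] F [-2.47  0.52 -2.09]
lin [ 0.036  -0.0005 -0.0523]
rot [ 0.09  1.81 -0.01] lin after rot [ 0.0376 -0.0006 -0.0511]
edge tray [-0.0426 -0.0478 -0.0011]
```

View pics/d.png

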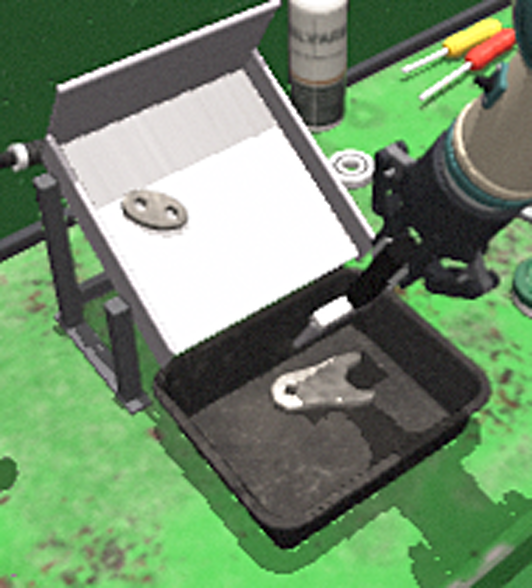

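send_rows(plan=[{"linear": [0, 0, -0.02], "delta_rot": [0, 0.9, 0], "fingers": 0}, {"linear": [0, 0, -0.02], "delta_rot": [0, 0.9, 0], "fingers": 0}, {"linear": [0.005, -0.01, -0.015], "delta_rot": [0, 0, 0], "fingers": 0}, {"linear": [0.02, -0.02, 0], "delta_rot": [0, 0, 0], "fingers": 0}, {"linear": [0.025, -0.02, 0], "delta_rot": [0, 0, 0], "fingers": 0}, {"linear": [0.025, -0.02, 0], "delta_rot": [0, 0, 0], "fingers": 0}, {"linear": [0.025, -0.02, 0], "delta_rot": [0, 0, 0], "fingers": 0}, {"linear": [0.025, -0.01, 0], "delta_rot": [0, 0, 0], "fingers": 0}, {"linear": [0.025, 0, 0], "delta_rot": [0, 0, 0], "fingers": 0}, {"linear": [0.02, 0, 0], "delta_rot": [0, 0, 0], "fingers": 0}, {"linear": [0, 0, 0], "delta_rot": [0, 0, 0], "fingers": 0}, {"linear": [0, 0, 0], "delta_rot": [0, 0, 0], "fingers": 0}])

```text
clock: 14.03
position: [0.5196, 0.1443, 0.3341]
ee_rot: [-0.004, 0.969, -0.018, 0.245]
contact_force: [-1.6, -0.7, -3.1]
width: 0.0191
```

```bash
python3 -c "
from h import *
rep(tgt(.178,.052,.02),RT());edge()"
```

```text
t 14.03 p [0.5196 0.1443 0.3341] F [-1.64 -0.72 -3.06] w 0.0191 q [ 0.2  -0.04  1.78 -0.12  0.91  0.29]
tray-frame TCP [0.1281 0.0578 0.2011] F [-2.93 -0.82 -1.83]
lin [0.0506 0.0055 0.0228]
rot [ 0.13  1.66 -0.27] lin after rot [0.0499 0.0058 0.0243]
edge tray [0.1236 0.0575 0.0443]
```

send_rows(plan=[{"linear": [0.015, 0.003, 0], "delta_rot": [0, 1, -0.2], "fingers": 0}, {"linear": [0.018, 0.002, 0], "delta_rot": [0, 0.7, 0], "fingers": 0}, {"linear": [0.016, 0, 0], "delta_rot": [0, 0.4, 0], "fingers": 0}, {"linear": [0, 0, 0.005], "delta_rot": [0, 0, 0], "fingers": 0}, {"linear": [0, 0, 0.008], "delta_rot": [0, 0, 0], "fingers": 0}, {"linear": [0, 0, 0.008], "delta_rot": [0, 0, 0], "fingers": 0}, {"linear": [0, 0, 0], "delta_rot": [0, 0, 0], "fingers": 0}])

```text
clock: 14.62
position: [0.5691, 0.1348, 0.3317]
ee_rot: [-0.001, 0.966, -0.016, 0.257]
contact_force: [-0.8, 0.2, -3.1]
width: 0.019
```

```bash
python3 -c "
from h import *
rep(tgt(.178,.052,.003),RT());edge()"
```

```text
t 14.62 p [0.5691 0.1348 0.3317] F [-0.79  0.17 -3.12] w 0.019 q [ 0.16  0.02  1.74 -0.11  0.87  0.25]
tray-frame TCP [0.1701 0.0496 0.1743] F [-2.25  0.1  -2.31]
lin [ 0.008  -0.0025  0.0144]
rot [ 0.33  0.21 -0.02] lin after rot [ 0.0079 -0.0024  0.0145]
edge tray [0.1695 0.0487 0.0175]
```

send_rows(plan=[{"linear": [0.005, -0.002, 0.005], "delta_rot": [0.3, 0.2, 0], "fingers": 0}, {"linear": [0, 0, 0.005], "delta_rot": [0, 0, 0], "fingers": 0}, {"linear": [0, 0, 0.003], "delta_rot": [0, 0, 0], "fingers": 0}, {"linear": [0, 0, 0.002], "delta_rot": [0, 0, 0], "fingers": 0}])

```text
clock: 14.95
position: [0.5796, 0.1367, 0.3178]
ee_rot: [-0.004, 0.966, -0.015, 0.257]
contact_force: [-1.9, -0.0, 0.5]
width: 0.0185
```

```bash
python3 -c "
from h import *
rep(tgt(.178,.052,.001),RT());edge()"
```

```text
t 14.95 p [0.5796 0.1367 0.3178] F [-1.86 -0.03  0.45] w 0.0185 q [ 0.16  0.05  1.75 -0.11  0.83  0.24]
tray-frame TCP [0.1722 0.0516 0.1569] F [-1.39 -0.07  1.33]
lin [ 0.0058 -0.0004 -0.0009]
rot [0.02 0.23 0.01] lin after rot [ 0.0058 -0.0004 -0.0009]
edge tray [0.1716 0.0516 0.0002]
```

send_rows(plan=[{"linear": [0, 0, 0.001], "delta_rot": [0, 0, 0], "fingers": 0}, {"linear": [-0.006, 0, 0.0005], "delta_rot": [0, -0.4, 0], "fingers": 0}, {"linear": [-0.008, 0, 0.0007], "delta_rot": [0, -0.4, 0], "fingers": 0}, {"linear": [-0.008, 0, 0.0008], "delta_rot": [0, -0.4, 0], "fingers": 0}, {"linear": [-0.008, 0, 0.0008], "delta_rot": [0, -0.4, 0], "fingers": 0}, {"linear": [-0.008, 0, 0.0008], "delta_rot": [0, -0.4, 0], "fingers": 0}])

```text
clock: 15.45
position: [0.5531, 0.1385, 0.3022]
ee_rot: [-0.005, 0.968, -0.014, 0.249]
contact_force: [1.1, -0.2, 2.2]
width: 0.0184
```

```bash
python3 -c "
from h import *
rep(tgt(0,.052,.001),RT());edge()"
```

```text
t 15.45 p [0.5531 0.1385 0.3022] F [ 1.13 -0.2   2.21] w 0.0184 q [ 0.17  0.02  1.81 -0.11  0.81  0.26]
tray-frame TCP [0.1414 0.0525 0.1567] F [ 2.09 -0.13  1.35]
lin [-0.1414  0.0002  0.0016]
rot [-0.11  1.1   0.11] lin after rot [-0.1414  0.0005 -0.0011]
edge tray [ 1.384e-01  5.280e-02 -1.000e-04]
```

send_rows(plan=[{"linear": [-0.009, 0, 0.001], "delta_rot": [0, 0.2, 0.1], "fingers": 0}, {"linear": [-0.009, 0, 0.001], "delta_rot": [0, 0, 0], "fingers": 0}, {"linear": [-0.009, 0, 0.0009], "delta_rot": [0, -0.2, 0], "fingers": 0}, {"linear": [-0.009, 0, 0.0009], "delta_rot": [0, -0.2, 0], "fingers": 0}, {"linear": [-0.009, 0, 0.0009], "delta_rot": [0, -0.2, 0], "fingers": 0}])

```text
clock: 15.87
position: [0.5163, 0.1407, 0.2795]
ee_rot: [-0.006, 0.967, -0.014, 0.254]
contact_force: [0.2, 0.3, 5.7]
width: 0.0187
```

```bash
python3 -c "
from h import *
rep(tgt(0,.052,.001),RT());edge()"
```

```text
t 15.87 p [0.5163 0.1407 0.2795] F [0.21 0.33 5.75] w 0.0187 q [ 0.19 -0.02  1.91 -0.13  0.75  0.3 ]
tray-frame TCP [0.0981 0.0532 0.1555] F [3.04 0.43 4.87]
lin [-0.0982  0.001  -0.0013]
rot [-0.25  0.62  0.1 ] lin after rot [-0.0981  0.0012 -0.0023]
edge tray [ 0.0964  0.0539 -0.0013]
```

send_rows(plan=[{"linear": [-0.009, 0.001, 0.0], "delta_rot": [-0.2, 0.1, 0.1], "fingers": 0}, {"linear": [-0.009, 0, 0.0005], "delta_rot": [0, -0.1, 0], "fingers": 0}, {"linear": [-0.009, 0, 0.0006], "delta_rot": [0, -0.2, 0], "fingers": 0}, {"linear": [-0.009, 0, 0.0006], "delta_rot": [0, -0.2, 0], "fingers": 0}, {"linear": [-0.009, 0, 0.0006], "delta_rot": [0, -0.2, 0], "fingers": 0}])

```text
clock: 16.28
position: [0.4763, 0.1417, 0.2563]
ee_rot: [-0.005, 0.967, -0.014, 0.253]
contact_force: [1.7, 0.3, 5.8]
width: 0.019
```

```bash
python3 -c "
from h import *
rep(tgt(0,.052,.001),RT());edge()"
```

```text
t 16.28 p [0.4763 0.1417 0.2563] F [1.74 0.25 5.81] w 0.019 q [ 0.22 -0.05  2.01 -0.16  0.69  0.35]
tray-frame TCP [0.0519 0.0528 0.1553] F [4.4  0.39 4.16]
lin [-0.052   0.0007 -0.0018]
rot [-0.16  0.73  0.08] lin after rot [-0.0519  0.0008 -0.0025]
edge tray [ 0.0499  0.0532 -0.0015]
```

send_rows(plan=[{"linear": [-0.01, 0, 0.0004], "delta_rot": [-0.1, 0.1, 0], "fingers": 0}, {"linear": [-0.01, 0, 0.0005], "delta_rot": [0, -0.1, 0], "fingers": 0}, {"linear": [-0.01, 0, 0.0005], "delta_rot": [0, -0.2, 0], "fingers": 0}, {"linear": [-0.01, 0, 0.0005], "delta_rot": [0, -0.2, 0], "fingers": 0}, {"linear": [-0.01, 0, 0.0003], "delta_rot": [0, -0.2, 0], "fingers": 0}, {"linear": [-0.01, 0, 0], "delta_rot": [0, -0.2, 0], "fingers": 0}, {"linear": [-0.01, 0, 0], "delta_rot": [0, -0.2, 0], "fingers": 0}, {"linear": [-0.01, 0, 0], "delta_rot": [0, -0.2, 0], "fingers": 0}, {"linear": [0, 0, 0], "delta_rot": [0, 0, 0], "fingers": 0}])

```text
clock: 17.03
position: [0.3933, 0.1417, 0.2059]
ee_rot: [-0.002, 0.972, -0.014, 0.234]
contact_force: [-0.7, -0.4, -3.3]
width: 0.0189
```

```bash
python3 - <<'E'
from h import *
rep([HX,HY,.39],RH());edge()
a=manip.get_image("scene")[150:360,170:360]
save(cv2.resize(a,None,fx=2.8,fy=2.8,interpolation=cv2.INTER_CUBIC),"e.png")
E
```

```text
t 17.03 p [0.3933 0.1417 0.2059] F [-0.69 -0.4  -3.33] w 0.0189 q [ 0.29 -0.11  2.18 -0.23  0.63  0.47]
tray-frame TCP [-0.0451  0.0497  0.1532] F [-2.25 -0.47 -2.54]
lin [ 0.2073  0.4594 -0.1061]
rot [  1.98 -27.06 -10.79] lin after rot [ 0.047   0.4788 -0.1841]
edge tray [-0.053   0.0489 -0.0034]
```

View pics/e.png

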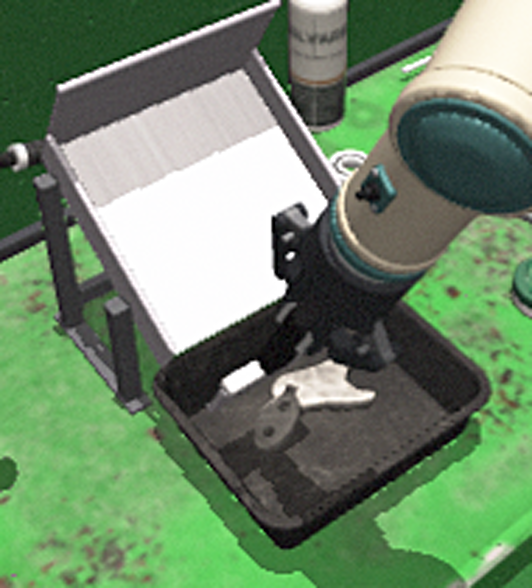

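send_rows(plan=[{"linear": [0.008, 0, -0.018], "delta_rot": [0, 0, 0], "fingers": 0}, {"linear": [0.013, 0, -0.027], "delta_rot": [0, 0, 0], "fingers": 0}, {"linear": [0.013, 0, -0.027], "delta_rot": [0, 0, 0], "fingers": 0}, {"linear": [0.013, 0, -0.027], "delta_rot": [0, 0, 0], "fingers": 0}, {"linear": [0.013, 0, -0.027], "delta_rot": [0, 0, 0], "fingers": 0}, {"linear": [0.013, 0, -0.027], "delta_rot": [0, 0, 0], "fingers": 0}, {"linear": [0.01, 0, -0.02], "delta_rot": [0, 0, 0], "fingers": 0}, {"linear": [0, 0, 0], "delta_rot": [0.4, -5.4, -2.2], "fingers": 0}, {"linear": [0, 0, 0], "delta_rot": [0.4, -5.4, -2.2], "fingers": 0}, {"linear": [0, 0, 0], "delta_rot": [0.4, -5.4, -2.2], "fingers": 0}, {"linear": [0, 0, 0], "delta_rot": [0.4, -5.4, -2.2], "fingers": 0}, {"linear": [0, 0, 0], "delta_rot": [0.4, -5.4, -2.2], "fingers": 0}])

```text
clock: 18.08
position: [0.3824, 0.1396, 0.4026]
ee_rot: [-0.0, 0.996, 0.089, -0.015]
contact_force: [0.2, -0.0, -2.3]
width: 0.0193
```

```bash
python3 -c "
from h import *
rep([HX,HY,.39],RH());edge()"
```

```text
t 18.08 p [0.3824 0.1396 0.4026] F [ 0.19 -0.05 -2.34] w 0.0193 q [ 0.18 -0.02  1.51  0.    1.68 -0.  ]
tray-frame TCP [0.0438 0.0505 0.329 ] F [-1.   -0.08 -2.12]
lin [0.0511 0.4794 0.0097]
rot [-0.16  1.66  0.87] lin after rot [0.0581 0.4785 0.0126]
edge tray [-0.0384  0.0475  0.1955]
```

send_rows(plan=[{"linear": [0, 0.03, 0], "delta_rot": [-0.2, 1.6, 0.9], "fingers": 0}, {"linear": [0, 0.04, 0], "delta_rot": [0, 0, 0], "fingers": 0}, {"linear": [0, 0.04, 0], "delta_rot": [0, 0, 0], "fingers": 0}, {"linear": [0, 0.04, 0], "delta_rot": [0, 0, 0], "fingers": 0}, {"linear": [0.005, 0.04, 0], "delta_rot": [0, 0, 0], "fingers": 0}, {"linear": [0.01, 0.04, 0], "delta_rot": [0, 0, 0], "fingers": 0}, {"linear": [0.01, 0.04, 0], "delta_rot": [0, 0, 0], "fingers": 0}, {"linear": [0.01, 0.04, 0], "delta_rot": [0, 0, 0], "fingers": 0}, {"linear": [0.01, 0.04, 0], "delta_rot": [0, 0, 0], "fingers": 0}, {"linear": [0.01, 0.04, 0], "delta_rot": [0, 0, 0], "fingers": 0}, {"linear": [0, 0.04, 0], "delta_rot": [0, 0, 0], "fingers": 0}, {"linear": [0, 0, 0], "delta_rot": [0, 0, 0], "fingers": 0}])

```text
clock: 19.08
position: [0.5214, -0.288, 0.3894]
ee_rot: [-0.001, 0.997, 0.083, -0.003]
contact_force: [0.6, 0.4, -2.5]
width: 0.0189
```

```bash
python3 -c "
from h import *
rep([.519,-.325,.26],RH())"
```

```text
t 19.08 p [ 0.5214 -0.288   0.3894] F [ 0.64  0.41 -2.52] w 0.0189 q [-0.62  0.27  1.19 -0.    1.68 -0.79]
tray-frame TCP [ 0.1711 -0.3734  0.2481] F [-0.72  0.39 -2.5 ]
lin [-0.0076  0.0363  0.1294]
rot [-0.1   0.35  0.21] lin after rot [-0.0083  0.0361  0.1294]
```

send_rows(plan=[{"linear": [-0.003, 0.015, 0.02], "delta_rot": [-0.1, 0.35, 0.2], "fingers": 0}, {"linear": [-0.003, 0.015, 0.025], "delta_rot": [0, 0, 0], "fingers": 0}, {"linear": [-0.002, 0.006, 0.025], "delta_rot": [0, 0, 0], "fingers": 0}, {"linear": [0, 0, 0.025], "delta_rot": [0, 0, 0], "fingers": 0}, {"linear": [0, 0, 0.02], "delta_rot": [0, 0, 0], "fingers": 0}, {"linear": [0, 0, 0.01], "delta_rot": [0, 0, 0], "fingers": 0}, {"linear": [0, 0, 0], "delta_rot": [0, 0, 0], "fingers": 0}, {"linear": [0, 0, 0], "delta_rot": [0, 0, 0], "fingers": 0}])

```text
clock: 19.75
position: [0.5221, -0.3348, 0.2515]
ee_rot: [-0.0, 0.997, 0.077, -0.001]
contact_force: [0.6, -0.2, -2.0]
width: 0.019
```

```bash
python3 - <<'E'
from h import *
rep([.519,-.325,.22],RH())
s,p,r=st(); print("edge world",p+r.apply([0,0,L]))
E
```

```text
t 19.75 p [ 0.5221 -0.3348  0.2515] F [ 0.65 -0.15 -2.03] w 0.019 q [-0.68  0.35  1.41 -0.    1.39 -0.84]
tray-frame TCP [ 0.1043 -0.4223  0.1283] F [-0.45 -0.17 -2.08]
lin [-0.0015 -0.0102  0.0315]
rot [-0.05  0.12 -0.48] lin after rot [-0.0015 -0.0102  0.0315]
edge world [ 0.52175099 -0.33474556  0.09470743]
```

send_rows(plan=[{"linear": [-0.0015, -0.01, 0.005], "delta_rot": [0, 0.1, -0.5], "fingers": 0}, {"linear": [0, 0, 0.01], "delta_rot": [0, 0, 0], "fingers": 0}, {"linear": [0, 0, 0.005], "delta_rot": [0, 0, 0], "fingers": 0}, {"linear": [0, 0, 0], "delta_rot": [0, 0, 0], "fingers": 0}, {"linear": [0, 0, 0], "delta_rot": [0, 0, 0], "fingers": 0}])

```text
clock: 20.17
position: [0.5216, -0.3272, 0.2329]
ee_rot: [0.002, 0.997, 0.081, 0.002]
contact_force: [0.5, 0.0, -1.9]
width: 0.019
```

```bash
python3 - <<'E'
from h import *
rep([.519,-.325,.167],RH())
s,p,r=st(); print("edge world",p+r.apply([0,0,L]))
im=manip.get_image("top"); a=im[190:240,350:420]
b=manip.get_image("scene")[120:240,320:410]
save(np.hstack([cv2.resize(a,(400,286),interpolation=cv2.INTER_CUBIC),cv2.resize(b,(215,286),interpolation=cv2.INTER_CUBIC)]),"f.png")
E
```

```text
t 20.17 p [ 0.5216 -0.3272  0.2329] F [ 0.49  0.03 -1.88] w 0.019 q [-0.67  0.35  1.46 -0.    1.33 -0.84]
tray-frame TCP [ 0.0944 -0.415   0.1124] F [-0.52  0.02 -1.88]
lin [-0.0025 -0.0029  0.0659]
rot [ 0.28 -0.22  0.03] lin after rot [-0.0022 -0.0026  0.0659]
edge world [ 0.52234486 -0.32781456  0.07608469]
```

View pics/f.png

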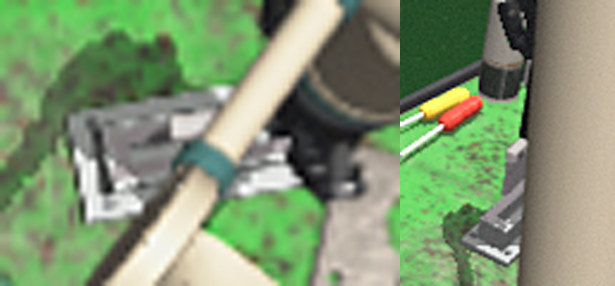

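The arm hides most of it; the blade's left end shows over the holder and lines up roughly, so I'll lower it by kinematics and check the force.

send_rows(plan=[{"linear": [-0.0025, -0.0025, 0.006], "delta_rot": [0.2, -0.2, 0], "fingers": 0}, {"linear": [0, 0, 0.006], "delta_rot": [0, 0, 0], "fingers": 0}, {"linear": [0, 0, 0], "delta_rot": [0, 0, 0], "fingers": 0}, {"linear": [0, 0, 0], "delta_rot": [0, 0, 0], "fingers": 0}])

```text
clock: 20.6
position: [0.5191, -0.3258, 0.2211]
ee_rot: [0.002, 0.997, 0.081, 0.001]
contact_force: [-0.0, 0.5, -2.4]
width: 0.0191
```

```bash
python3 - <<'E'
from h import *
rep([.519,-.325,.167],RH())
s,p,r=st(); print("edge world",p+r.apply([0,0,L]))
E
```

```text
t 20.6 p [ 0.5191 -0.3258  0.2211] F [-0.    0.47 -2.43] w 0.0191 q [-0.67  0.35  1.48 -0.    1.31 -0.84]
tray-frame TCP [ 0.0862 -0.4139  0.1035] F [-1.23  0.43 -2.11]
lin [-0.     -0.001   0.0541]
rot [ 0.19 -0.1   0.01] lin after rot [ 0.0001 -0.0008  0.0541]
edge world [ 0.51943747 -0.32627339  0.06431786]
```

send_rows(plan=[{"linear": [0, -0.001, 0.006], "delta_rot": [0.2, -0.1, 0], "fingers": 0}, {"linear": [0, 0, 0.006], "delta_rot": [0, 0, 0], "fingers": 0}, {"linear": [0, 0, 0.006], "delta_rot": [0, 0, 0], "fingers": 0}, {"linear": [0, 0, 0.004], "delta_rot": [0, 0, 0], "fingers": 0}])

```text
clock: 20.93
position: [0.5194, -0.3251, 0.198]
ee_rot: [0.0, 0.997, 0.081, 0.001]
contact_force: [0.7, -0.1, -2.2]
width: 0.0189
```

```bash
python3 - <<'E'
from h import *
rep([.519,-.325,.167],RH())
s,p,r=st(); print("edge world",p+r.apply([0,0,L]))
E
```

```text
t 20.93 p [ 0.5194 -0.3251  0.198 ] F [ 0.69 -0.05 -2.16] w 0.0189 q [-0.67  0.37  1.52  0.    1.26 -0.84]
tray-frame TCP [ 0.0749 -0.4136  0.0834] F [-0.48 -0.07 -2.22]
lin [-0.0004 -0.0002  0.031 ]
rot [ 0.05 -0.07  0.  ] lin after rot [-0.0003 -0.0002  0.031 ]
edge world [ 0.51958371 -0.32525253  0.04124223]
```

Inside the mouth with no contact; continuing to the pocket floor.

send_rows(plan=[{"linear": [0, 0, 0.008], "delta_rot": [0, 0, 0], "fingers": 0}, {"linear": [0, 0, 0.008], "delta_rot": [0, 0, 0], "fingers": 0}, {"linear": [0, 0, 0.007], "delta_rot": [0, 0, 0], "fingers": 0}, {"linear": [0, 0, 0.004], "delta_rot": [0, 0, 0], "fingers": 0}, {"linear": [0, 0, 0.002], "delta_rot": [0, 0, 0], "fingers": 0}, {"linear": [0, 0, 0], "delta_rot": [0, 0, 0], "fingers": 0}])

```text
clock: 21.43
position: [0.5194, -0.3249, 0.1671]
ee_rot: [0.0, 0.997, 0.081, 0.001]
contact_force: [-0.3, 0.7, -2.5]
width: 0.019
```

```bash
python3 - <<'E'
from h import *
rep([.519,-.325,.167],RH())
s,p,r=st(); print("edge world",p+r.apply([0,0,L]))
E
```

```text
t 21.43 p [ 0.5194 -0.3249  0.1671] F [-0.28  0.73 -2.45] w 0.019 q [-0.67  0.39  1.56  0.    1.19 -0.84]
tray-frame TCP [ 0.0595 -0.4138  0.0566] F [-1.49  0.68 -1.98]
lin [-0.0004  0.0001  0.0001]
rot [ 0.04 -0.08  0.  ] lin after rot [-0.0004  0.0001  0.0001]
edge world [ 0.51963121 -0.32493337  0.01033296]
```

send_rows(plan=[{"linear": [0, 0, 0.0008], "delta_rot": [0, 0, 0], "fingers": 0}, {"linear": [0, 0, 0], "delta_rot": [0, 0, 0], "fingers": 0.04}, {"linear": [0, 0, 0], "delta_rot": [0, 0, 0], "fingers": 0.085}, {"linear": [0, 0, 0], "delta_rot": [0, 0, 0], "fingers": 0.085}, {"linear": [0, 0, 0], "delta_rot": [0, 0, 0], "fingers": 0.085}, {"linear": [0, 0, 0], "delta_rot": [0, 0, 0], "fingers": 0.085}, {"linear": [0, 0, 0], "delta_rot": [0, 0, 0], "fingers": 0.085}])

```text
clock: 22.02
position: [0.5205, -0.3257, 0.167]
ee_rot: [0.002, 0.997, 0.081, 0.002]
contact_force: [0.4, 0.1, 0.2]
width: 0.0846
```

send_rows(plan=[{"linear": [0, 0, -0.02], "delta_rot": [0, 0, 0], "fingers": 0.085}, {"linear": [0, 0, -0.03], "delta_rot": [0, 0, 0], "fingers": 0.085}, {"linear": [0, 0, -0.03], "delta_rot": [0, 0, 0], "fingers": 0.085}, {"linear": [0, 0, -0.03], "delta_rot": [0, 0, 0], "fingers": 0.085}, {"linear": [-0.03, 0, -0.02], "delta_rot": [0, 0, 0], "fingers": 0.085}, {"linear": [-0.04, 0, 0], "delta_rot": [0, 0, 0], "fingers": 0.085}, {"linear": [-0.04, 0.02, 0], "delta_rot": [0, 0, 0], "fingers": 0.085}, {"linear": [-0.04, 0.03, 0], "delta_rot": [0, 0, 0], "fingers": 0.085}, {"linear": [-0.04, 0.03, 0], "delta_rot": [0, 0, 0], "fingers": 0.085}, {"linear": [0, 0.03, 0], "delta_rot": [0, 0, 0], "fingers": 0.085}, {"linear": [0, 0.03, 0], "delta_rot": [0, 0, 0], "fingers": 0.085}, {"linear": [0, 0, 0], "delta_rot": [0, 0, 0], "fingers": 0.085}])

```text
clock: 23.02
position: [0.3621, -0.4866, 0.3034]
ee_rot: [0.004, 0.996, 0.084, 0.002]
contact_force: [1.3, -0.3, 0.6]
width: 0.0848
```

```bash
python3 - <<'E'
from h import *
rep()
a=manip.get_image("scene")[140:370,120:410]; b=manip.get_image("top")[150:280,225:410]
save(np.vstack([cv2.resize(a,(435,345)),cv2.resize(b,(435,305)) ]) [:600],"g.png")
E
```

```text
t 23.02 p [ 0.3621 -0.4866  0.3034] F [ 1.25 -0.31  0.57] w 0.0848 q [-1.05  0.3   1.36  0.    1.48 -1.21]
tray-frame TCP [-0.0034 -0.5776  0.2532] F [ 1.38 -0.27 -0.13]
```

View pics/g.png

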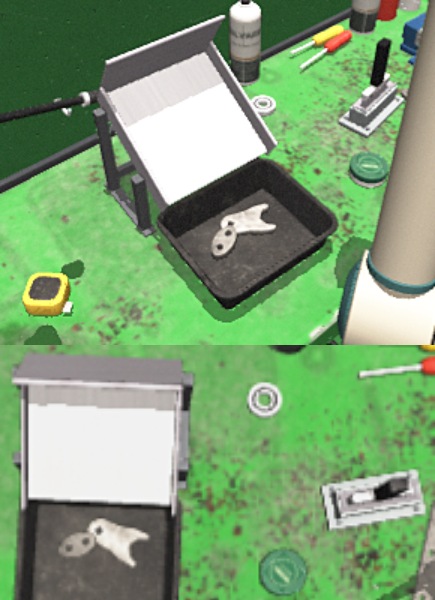

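Both leftovers lie in the scrap tray. The scraper stands upright in its holder, the bystanders look unmoved and the arm is clear, so I'm handing in.

```bash
python3 -c "
from h import *
print(manip.sign_off())"
```

```text
the job is handed in; nothing more can be done
None
```

The job is handed in at about 23 s of the allowed 72 s; the hand-in reports no verdict.

**What I did:** I took the scraper straight up out of its holder and leaned it square to the slope. I felt for the floor, which was about 2–3 mm above nominal. I swept the fork plate first and then the flange over the lip, pressing with roughly 2–10 N as read at the wrist. Then I put the scraper back in the pocket and let go.

**Last checks:**
- **Leftovers:** the final pictures from both cameras show the fork plate and flange in the black scrap tray and the drain tray empty.
- **Scraper:** it stands upright in the holder. At release its edge was at about 10 mm by the arm's position, which is the pocket floor.
- **Bystanders and arm:** the tin, bearing and tape measure look unmoved, and the gripper was open and well clear.

**Less certain:**
- **First touch:** the press sagged after first contact, from about 6 N to about 2 N. I pressed again to about 9 N at 169 mm up the slope, so the bearing step should be met.
- **Reinsertion:** the arm hid most of the holder, so I guided that by arm position and force. No contact force showed on the way down.

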